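Unfold the crank and clamp the glued panel

TASK

Clamp the freshly glued panel in the green bench press: swing the red folding crank handle fully up, then wind the crank clockwise (seen from above) until the pad grips the panel firmly, at about 65 N, and let go. Leave the handle standing up. Go by feel at the end, never squeezing the panel beyond 120 N, and leave the panel and the other things on the bench where they are.

Things in the scene. Friction and masses are not known exactly. Their poses are not given: they have to be found in the camera images.
- crank_axis (a point): On the vertical axis of the crank of the green C-frame press (bolted down), level with the handle's pivot, 200 mm above the bench; z up, x level towards the press's column. The press's head (top at 155 mm) lies below the crank; nothing rises above the folded handle. Turning the free crank takes about 7 N at the handle (friction 0.5 N m: it stays where it is left).
- handle_pivot (a point): Pivot of the folding handle, at the outer end of the dark steel crank arm (14 mm wide, top 16 mm below the pivot), 75 mm from the crank axis and level with crank_axis. It goes round with the crank: crank_axis to handle_pivot is the arm's direction. Clockwise from above lowers the pad, 30 mm per turn.
- handle_grip (a point): On the axis of the red handle's sleeve (20 mm diameter, 52 mm long, spins freely on its core), 42 mm from handle_pivot, 22 mm from the free end. Folded, the handle lies level, pointing from the pivot in towards the crank axis, 6 mm clear above the arm; unfolded it stands straight up on the pivot. Both sides of the folded handle are free for fingers.
- handle (a joint): Angle of the folding handle: 0 folded flat over the arm (starts 0 to 0.15), 1.571 upright against its stop. Hinge line level and square to the arm. Stiff (0.15 N m, about 4 N at handle_grip), stays at any angle; can be pinched by the sides and swung up in an arc round the pivot, slipping somewhat in the fingers as it turns.
- ram: Steel ram under the press's head with an orange pad (56 mm across, sprung, 40 N per mm) below. Origin on the crank axis, 16 to 25 mm above the pad's underside: the pad's threaded foot is set differently each time, unmeasured, so feel for the touch, 7 to 22 mm (0.24 to 0.74 turn) down. From then the push felt at the handle grows 0.64 N per 10 N of clamping; held still it reads less than moving.
- panel: Glued two-layer wooden panel, 130 x 240 x 34 mm, lying loose on the base of the press (18 mm above the bench) under the pad; origin at the centre of its underside, y along its length.
- pencil: Flat red carpenter's pencil, 120 x 12 x 8 mm, lying on the panel; origin at the centre of its underside. Bystander.
- glue: White glue bottle with orange cap, 54 mm across, 125 mm tall, beside the press; origin at the centre of its underside. Bystander.
- tape: Yellow tape measure, 65 x 40 x 60 mm, on the bench beside the press; origin at the centre of its underside. Bystander.
- flask: Steel vacuum flask, 72 mm across, 250 mm tall; origin at the centre of its underside. Bystander.
- mallet: Hammer lying on the bench. Bystander.
- jar: Glass screw jar with red lid, 72 mm across, 90 mm tall; origin at the centre of its underside. Bystander.
- brush: Brush lying on the bench. Bystander.

How it is judged (in metres and radians):
On the way, in this order (a step that is already met when the one before it is completed fails the run):
1. the handle is swung fully up, before the pad touches the panel (value of joint handle above 1.4 rad and contact force between ram and panel below 1 N), for 0.2 s.
2. the crank is wound until the pad grips the panel, the handle still up (value of joint handle above 1.2 rad and contact force between ram and panel above 35 N), for 0.2 s.
At the end, for the whole second after the job is handed in: The pad presses the panel with 35 to 100 N, the handle stands up (above 1.2 rad), the panel lies within 20 mm of where it was, and nothing is touched (all of step 2 and contact force between ram and panel below 100 N and distance of panel from where it was at the start of the episode below 0.02 m).
It fails at once if the panel is squeezed with more than 120 N (contact force between ram and panel above 120 N).
It fails at once if the pad is wound onto the panel with the handle still folded (below 1.2 rad) (contact force between ram and panel above 5 N and value of joint handle below 1.2 rad).
It fails at once if a bystander is moved by more than 40 mm (distance of any of pencil, glue, tape, flask, mallet, jar, brush from where it was at the start of the episode above 0.04 m).
It also fails if it takes over 72 s, if anything falls off the work surface, if the arm or the gripper's body presses on something with over 40 N, if the wrist force passes 120 N, or if a joint passes its speed limit or range.

ROBOT

A 6-joint arm with a two-finger parallel gripper is mounted at the origin on the work surface. World frame = base frame: x ahead of the robot, y to its left, z up, the work surface at z = 0. Lengths are in m, angles in degrees, forces in N, time in s.
With the tool pointing down it reaches from about 0.3 to 0.775 m from the base axis. Payload 14.6 kg.
Tool frame: the origin (TCP) lies midway between the tips of the shut fingers; the grasp point (between the pads) lies 19 mm behind it; z points along the fingers, y is the line along which they close (so a half turn about z gives the same grasp; the last joint's range is limited). The gripper opens to 85 mm and grips with 20 to 120 N. Pads are 22 mm wide; open, the fingers measure 114 mm over their backs; the gripper's body (76 mm by 85 mm) begins 54 mm behind the grasp point. The pads swing forward as they close: fully open they stand 13 mm farther back than shut.
Start: joints at [68.434, 17.183, 87.147, -0, 75.671, -3.816], TCP at [0.168, 0.524, 0.231] pointing down, gripper open.
Joint ranges: [-173.82, 173.82], [-45.26, 126.66], [13.44, 144.39], [-59.66, 239.66], [0, 175.72], [-146.38, 146.38]. Speed limits (degrees/s): [127.2, 127.2, 147.25, 180, 180, 180].

INTERFACE

Orientations are given as [roll, pitch, yaw] about the fixed x, y, z axes, in that order (R = Rz(yaw) Ry(pitch) Rx(roll)).
In Python, from cell import status, imaging, env gives the robot as it stands.
- The arm moves only by the tool drive_tool, never from a script. Its argument "plan" is a list of rows, each a list of 3 entries, a list of its own where there are three numbers: the shift along the tool's x, y, z in mm, then the turn about the tool's z in rad, then the opening, from -1 (shut) to 1 (fully open). A call has 1 to 8 rows; each row is the pose to reach, as a shift and turn from the pose commanded when the call began, along the tool's axes at that moment; what a row does not reach only later rows make up. A row lasts 1/8 s, in which the tool goes at most 62.5 mm and 10.7 degrees, less where a joint would pass 70% of its speed; a pose out of reach is approached as far as the arm can. A call with a gripper value outside its range is refused whole. The fingers move at their own pace and stop on an object; "grip_force" is the grip in N (left out, the last holds). Time passes only in rows, so rows that repeat a pose let the fingers close. It gives the time, the measured TCP pose, the force, the opening and the grip force at its end, in the units of the state.
- status.get_obs(): the state, without advancing time (a new reading comes with each control period).
- imaging.snapshot(name): name is "scene" or "top" or "wrist"; returns a dict with "img" (420x560x3 uint8, red, green, blue), "z_map" (420x560 float32, m along the optical axis (not along the pixel's ray), 0 where there is no reading), "camera_matrix" (3x3 intrinsics, pixels), "extrinsics" (4x4, takes a point from camera to world coordinates); the wrist camera has in their place "tool_from_camera" (4x4, takes a point from camera to tool coordinates, whose origin is the TCP and whose axes are the flange's). Camera axes: x right, y up, looking along -z (the intrinsics and any distortion apply to the point x, -y, -z); pixel columns grow to the right and rows downward; lengths in m; the calibration is good to about 2 mm. The wrist camera is an equidistant fisheye: a pixel r from the principal point sees the ray r / f radians off the axis. A picture is of the moment at which its call begins: read the wrist's pose just before it.
- env.job_done(): hands the job in; it is judged then, once.
Trained networks look in a picture, given as the dict that the camera call returned (one of the last four; its "shot" number tells which), for a name from the list of things; names that differ only in an ending like _2 or _b are one class to them, and where a whole thing is asked for, a point or a joint stands for the part that bears it (a point fixed in the world has none). Each returns a list of dicts, best first, with "conf" (0 to 1); they miss things now and then, are a little off and sometimes report something else, mostly with a low value. They report only what shows in the picture. A call takes as long as a camera call.
- imaging.boxes_of(picture, name): "location" ([x, y, z] in m, in the coordinates of the camera as it stood for that picture, good to about 4 mm: the middle of the surface that is visible of it).
- imaging.place_of(picture, name): "location" ([x, y, z] in m, in the coordinates of the camera as it stood for that picture, good to about 4 mm: a listed point, or the origin of a listed thing).
The state is a dict: "t": time; "joint_pos": joint angles; "joint_vel": joint speeds; "tau": joint torques, N m; "eef_pos": TCP position; "tool_rot": TCP orientation; "contact_force": force on the tool from outside, world axes, zero at the start; "moment": the same for the moment, N m; "width": finger opening in m; "grip_force": force on a finger pad.
Only numpy, scipy, OpenCV 4.12 (cv2) and the standard library are available. Lean on these libraries where they do the work, as an engineer would, in place of code of your own. Each camera call takes 0.05 s, during which the arm holds its last target. There are 200 camera calls.

## Working session

There is one attempt and no reset: what is moved stays moved. The work goes in short steps, Python scripts to look and compute and a tool call to move; the robot and the scene stay as the last step left them, time stands still between calls to the robot, and variables do not carry over. Pictures are saved under pics/ and viewed, at most 10 in all, crops included, and the job is handed in when it is done.

Besides the shell and the picture viewer there is one more tool, called after ">>>" by a JSON object that holds its "op" and its "data", one argument or row to a line. drive_tool: Moves the arm, as the interface text tells. Its arguments: {"type":"object","properties":{"plan":{"type":"array","items":{"type":"array"}},"grip_force":{"type":"number"}},"required":["plan"]}

```bash
mkdir -p pics; cat > h.py <<'E'
import numpy as np, cv2
from cell import status, imaging, env
from scipy.spatial.transform import Rotation as R
def tw():
    o=status.get_obs(); T=np.eye(4); T[:3,:3]=R.from_euler('xyz',o['tool_rot'],degrees=True).as_matrix(); T[:3,3]=o['eef_pos']; return o,T
def snap(n):
    o,T=tw(); p=imaging.snapshot(n)
    E=T@p['tool_from_camera'] if n=='wrist' else p['extrinsics']
    return p,np.array(E)
def find(p,E,n,f='place_of'):
    return [((E@np.append(d['location'],1))[:3].round(4).tolist(),round(d['conf'],2)) for d in getattr(imaging,f)(p,n)[:2]]
E
cat > a.py <<'E'
from h import *
o,T=tw(); print(o)
for c in ['scene','top']:
    p,E=snap(c); cv2.imwrite(f'pics/{c}0.png',p['img'][:,:,::-1])
    for n in ['crank_axis','handle_pivot','handle_grip','ram','panel','glue','flask','tape','jar','pencil']: print(c,n,find(p,E,n))
E
python3 a.py
```

```text
{'t': 0.0, 'joint_pos': array([ 6.84349627e+01,  1.72174547e+01,  8.71794237e+01,  1.32651646e-03,
        7.56689713e+01, -3.81271653e+00]), 'joint_vel': array([-0.01035215, -0.02819092,  0.04228564, -0.01573498,  0.0714975 ,
        0.01083057]), 'tau': array([-1.59835745e-03, -5.43496227e+01, -3.61799490e+01, -1.40644065e-04,
        3.96683303e-03,  7.32001195e-05]), 'eef_pos': array([0.16758371, 0.5236152 , 0.2307103 ]), 'tool_rot': array([-1.79934382e+02, -5.66070819e-03,  1.62247347e+02]), 'contact_force': array([-0.55558891,  0.77572068, -0.11940042]), 'moment': array([-0.03151055, -0.00144289,  0.00451115]), 'grip_force': 0.0, 'width': 0.08528923055103046}
scene crank_axis []
scene handle_pivot [([0.6491, 0.0489, 0.1998], 0.63)]
scene handle_grip [([0.618, 0.083, 0.2052], 0.68)]
scene ram [([0.5971, 0.1072, 0.0881], 0.54)]
scene panel [([0.5821, 0.0926, 0.0166], 0.58)]
scene glue [([0.6132, 0.3049, 0.0037], 0.73)]
scene flask [([0.6101, 0.4264, -0.0026], 0.74), ([0.5973, 0.1073, 0.0889], 0.62)]
scene tape [([0.6483, -0.111, -0.0016], 0.97)]
scene jar [([0.6082, -0.4367, 0.0006], 0.58), ([0.5972, 0.1079, 0.0865], 0.45)]
scene pencil [([0.5412, 0.1732, 0.0508], 0.53)]
top crank_axis [([0.5956, 0.1138, 0.204], 0.79)]
top handle_pivot [([0.6479, 0.0532, 0.2001], 0.62)]
top handle_grip [([0.6206, 0.0816, 0.201], 0.4)]
top ram [([0.5797, 0.094, 0.018], 0.38)]
top panel [([0.5976, 0.1131, 0.204], 0.73), ([0.5829, 0.093, 0.0184], 0.64)]
top glue [([0.6167, 0.302, -0.0011], 0.6)]
top flask []
top tape [([0.6472, -0.1077, 0.0003], 0.68)]
top jar [([0.6097, -0.4344, 0.0036], 0.78)]
top pencil [([0.5382, 0.1749, 0.0535], 0.7)]
```

View pics/scene0.png

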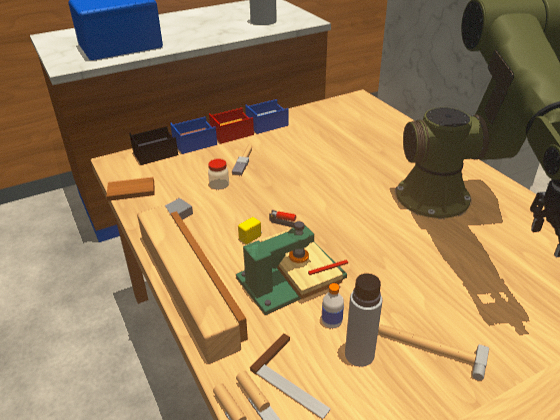

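View pics/top0.png

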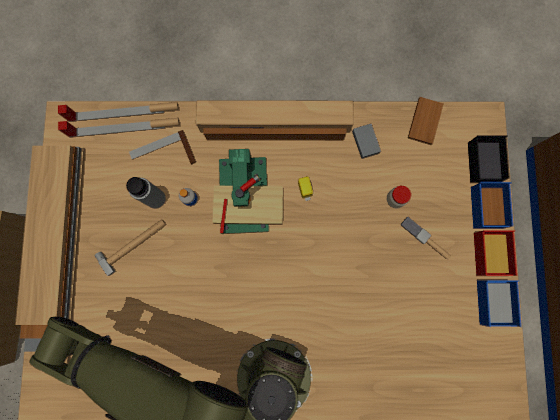

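The pictures confirm the networks. The press is at top (240,190), with the red handle from (240,195) out to (258,178), so the arm direction is about -50°. The pencil, glue and tape are clear of it. I'll hover above the handle next.

```bash
cat >> h.py <<'E'
def delta(pos,yaw=None):
    o,T=tw(); d=T[:3,:3].T@(np.array(pos)-T[:3,3])*1000
    y=o['tool_rot'][2]; return d.round(1).tolist(), None if yaw is None else round(float(np.radians(-((yaw-y+180)%360-180))),3)
E
python3 -c "
from h import *
print(delta([.62,.083,.275],130))"
```

```text
([-565.2, -281.9, -43.7], 0.563)
```

>>> {"op": "drive_tool", "data": {
  "plan": [
    [[-50,-25,-44],0.1,1],
    [[-105,-53,-44],0.2,1],
    [[-160,-80,-44],0.3,1],
    [[-215,-108,-44],0.4,1],
    [[-270,-135,-44],0.5,1],
    [[-325,-162,-44],0.563,1],
    [[-380,-190,-44],0.563,1],
    [[-430,-215,-44],0.563,1]
  ]
}}

```text
t: 2.1
eef_pos: [0.513, 0.1861, 0.2754]
tool_rot: [180.0, 0.0, 130.0]
contact_force: [-0.1, 0.8, 0.5]
width: 0.0853
grip_force: 0.0
```

```bash
python3 -c "
from h import *
print(delta([.61,.093,.275],130))"
```

```text
([-133.7, 14.6, 0.4], -0.001)
```

>>> {"op": "drive_tool", "data": {
  "plan": [
    [[-50,5,0],0,1],
    [[-95,10,0],0,1],
    [[-134,15,0],0,1],
    [[-134,15,0],0,1],
    [[-134,15,0],0,1]
  ]
}}

```text
t: 2.72
eef_pos: [0.609, 0.0952, 0.2751]
tool_rot: [-180.0, -0.0, 130.0]
contact_force: [-1.1, 0.4, -0.2]
width: 0.0854
grip_force: 0.0
```

```bash
cat > b.py <<'E'
from h import *
import sys
p,E=snap('wrist'); cv2.imwrite(f'pics/{sys.argv[1]}.png',p['img'][:,:,::-1])
P={}
for n in ['crank_axis','handle_pivot','handle_grip']: print('wrist',n,find(p,E,n))
p,E=snap('top')
for n in ['crank_axis','handle_pivot','handle_grip']: print('top',n,find(p,E,n))
p,E=snap('scene')
for n in ['crank_axis','handle_pivot','handle_grip']: print('scene',n,find(p,E,n))
E
python3 b.py w1; python3 -c "
from h import *
p,E=snap('wrist');print(np.array(p['tool_from_camera']).round(3),p['camera_matrix'])"
```

```text
wrist crank_axis [([0.5992, 0.1077, 0.2037], 0.68)]
wrist handle_pivot [([0.6504, 0.0517, 0.1966], 0.83)]
wrist handle_grip [([0.6164, 0.0815, 0.1972], 0.96)]
top crank_axis []
top handle_pivot [([0.5984, 0.1102, 0.2013], 0.58), ([0.6437, 0.0552, 0.2017], 0.51)]
top handle_grip []
scene crank_axis [([0.596, 0.1129, 0.2008], 0.95)]
scene handle_pivot [([0.6464, 0.0514, 0.2011], 0.73)]
scene handle_grip [([0.6197, 0.0835, 0.2045], 0.62)]
[[-0.001  0.954  0.3    0.076]
 [ 1.     0.001  0.     0.   ]
 [ 0.     0.3   -0.954 -0.143]
 [ 0.     0.     0.     1.   ]] [[325.1922621    0.         276.43214361]
 [  0.         325.1922621  213.67211845]
 [  0.           0.           1.        ]]
```

View pics/w1.png

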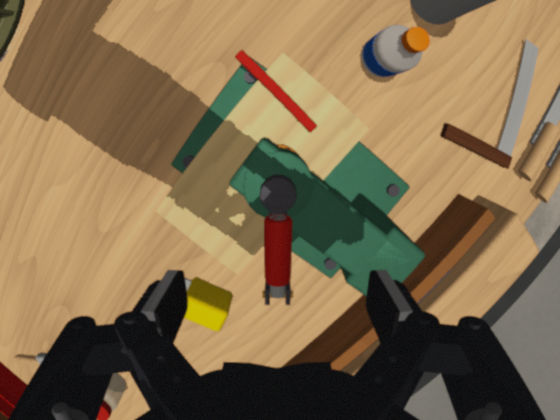

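The wrist picture shows the handle running vertically at column ≈278, which is the principal column, so yaw and lateral position are right. The hub is at (278,195), the sleeve spans rows 218–285, and the pivot is at ≈(278,293).

```bash
cat > c.py <<'E'
from h import *
p,E=snap('wrist'); K=np.array(p['camera_matrix']); im=p['img'].astype(int); z=p['z_map']
def ray(u,v):
    a=np.array([(u-K[0,2]),(v-K[1,2])])/K[0,0]; r=np.linalg.norm(a); s=np.sinc(r/np.pi)
    return E[:3,:3]@np.array([a[0]*s,-a[1]*s,-np.cos(r)])
def at(u,v,h): d=ray(u,v); return E[:3,3]+d*(h-E[2,3])/d[2]
m=(im[...,0]>90)&(im[...,1]<50)&(im[...,2]<50); m[:205]=0; m[300:]=0; m[:,:255]=0; m[:,300:]=0
vs,us=np.nonzero(m); print(vs.min(),vs.max(),us.min(),us.max())
# 3-D points through depth along optical axis
P=[]
for u,v in zip(us,vs):
    d=ray(u,v); c=-(E[:3,2]@d)
    if z[v,u]>0: P.append(E[:3,3]+d*z[v,u]/c)
P=np.array(P); c=P.mean(0); w=np.linalg.svd(P-c)[2][0]; print('centroid',c.round(4),'axis',w.round(3),np.degrees(np.arctan2(w[1],w[0])))
t=(P-c)@w; print('ends',(c+w*t.min()).round(4),(c+w*t.max()).round(4))
print('pivot pin',at(278,293,.2),'hub',at(278,195,.19), 'zmax',np.percentile(P[:,2],[50,95]))
E
python3 c.py
```

```text
218 285 264 290
centroid [0.6208 0.0817 0.21  ] axis [ 0.643 -0.765 -0.036] -49.97577784676635
ends [0.6056 0.0997 0.2108] [0.6386 0.0605 0.209 ]
pivot pin [0.64716277 0.05190663 0.2       ] hub [0.59851385 0.10984206 0.19      ] zmax [0.21036452 0.21232659]
```

>>> {"op": "drive_tool", "data": {
  "plan": [
    [[-15,1,30],0,1],
    [[-15,1,60],0,1],
    [[-15,1,82],0,1],
    [[-15,1,90],0,1],
    [[-15,1,90],0,1]
  ],
  "grip_force": 30
}}

```text
t: 4.05
eef_pos: [0.6197, 0.0841, 0.1855]
tool_rot: [-180.0, 0.0, 130.0]
contact_force: [1.0, -0.1, 0.5]
width: 0.0855
grip_force: 0.0
```

>>> {"op": "drive_tool", "data": {
  "plan": [
    [[0,0,0],0,-1],
    [[0,0,0],0,-1],
    [[0,0,0],0,-1],
    [[0,0,0],0,-1],
    [[0,0,0],0,-1],
    [[0,0,0],0,-1]
  ],
  "grip_force": 30
}}

```text
t: 4.8
eef_pos: [0.6196, 0.084, 0.1855]
tool_rot: [-180.0, 0.0, 130.0]
contact_force: [-3.8, -1.1, 4.1]
width: 0.0194
grip_force: 29.5
```

>>> {"op": "drive_tool", "data": {
  "plan": [
    [[-0.5,0,-5],0,-1],
    [[-1.5,0,-9],0,-1],
    [[-3.5,0,-14],0,-1],
    [[-5.5,0,-19],0,-1],
    [[-8.5,0,-24],0,-1],
    [[-12.5,0,-28],0,-1],
    [[-16.5,0,-31],0,-1],
    [[-16.5,0,-31],0,-1]
  ]
}}

```text
t: 5.8
eef_pos: [0.6303, 0.0712, 0.2169]
tool_rot: [-180.0, -0.0, 130.0]
contact_force: [-6.0, -0.7, -6.2]
width: 0.0186
grip_force: 29.9
```

>>> {"op": "drive_tool", "data": {
  "plan": [
    [[-4.5,0,-3.5],0,-1],
    [[-11,0,-6.5],0,-1],
    [[-18,0,-8.5],0,-1],
    [[-22,0,-9],0,-1],
    [[-25.5,0,-9],0,-1],
    [[-28,0,-9],0,-1],
    [[-28,0,-9],0,-1],
    [[-28,0,-9],0,-1]
  ]
}}

```text
t: 6.8
eef_pos: [0.6486, 0.05, 0.2266]
tool_rot: [179.9, 0.0, 130.0]
contact_force: [-4.0, 0.6, -3.8]
width: 0.0164
grip_force: 28.7
```

```bash
python3 b.py w2
```

```text
wrist crank_axis [([0.5983, 0.109, 0.2025], 0.84)]
wrist handle_pivot [([0.6524, 0.0499, 0.1967], 0.55)]
wrist handle_grip [([0.6362, 0.0602, 0.2347], 0.6)]
top crank_axis [([0.5976, 0.1101, 0.2029], 0.81)]
top handle_pivot [([0.6102, 0.4313, 0.0023], 0.58)]
top handle_grip []
scene crank_axis [([0.5995, 0.1089, 0.1969], 0.75)]
scene handle_pivot [([0.6482, 0.0512, 0.2013], 0.67)]
scene handle_grip [([0.6386, 0.063, 0.2443], 0.4)]
```

View pics/w2.png

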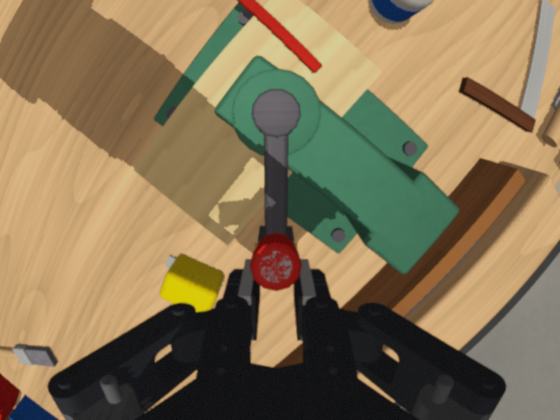

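The wrist picture shows the sleeve's top (275,262) leaning inward and slipped out of the pads' centre: the opening is 16 mm, and the handle is at about 70°. I'll re-grip centred and finish the swing.

>>> {"op": "drive_tool", "data": {
  "plan": [
    [[0,0,0],0,-0.2],
    [[0,0,0],0,-0.2],
    [[6,0,0],0,-0.2],
    [[13,0,0],0,-0.2],
    [[13,0,0],0,-0.2],
    [[13,0,0],0,-1],
    [[13,0,0],0,-1],
    [[13,0,0],0,-1]
  ],
  "grip_force": 60
}}

```text
t: 8.4
eef_pos: [0.6399, 0.0599, 0.2256]
tool_rot: [-180.0, -0.0, 130.0]
contact_force: [-3.5, 1.5, 5.5]
width: 0.0187
grip_force: 58.5
```

```bash
python3 c.py
```

```text
269 299 255 299
centroid [0.6321 0.0697 0.2591] axis [-0.805 -0.591 -0.052] -143.7300762759472
ends [0.6394 0.075  0.2596] [0.6241 0.0638 0.2586]
pivot pin [0.65804822 0.03997691 0.2       ] hub [0.62088852 0.08425393 0.19      ] zmax [0.25926687 0.26107047]
```

>>> {"op": "drive_tool", "data": {
  "plan": [
    [[-4,0,-1],0,-1],
    [[-8,0,-2],0,-1],
    [[-12,0,-2.5],0,-1],
    [[-16,0,-3],0,-1],
    [[-18,0,-3],0,-1],
    [[-20,0,-3],0,-1],
    [[-20,0,-3],0,-1],
    [[-20,0,-3],0,-1]
  ]
}}

```text
t: 9.45
eef_pos: [0.6513, 0.0462, 0.2263]
tool_rot: [-179.8, -0.3, 130.1]
contact_force: [-11.0, 8.6, -4.9]
width: 0.0182
grip_force: 59.6
```

```bash
python3 c.py; python3 b.py w3
```

```text
239 299 255 299
centroid [0.6421 0.0551 0.2585] axis [0.198 0.114 0.974] 29.846878313485973
ends [0.6343 0.0505 0.2198] [0.6437 0.056  0.2663]
pivot pin [0.66957149 0.02613631 0.2       ] hub [0.63221771 0.07048042 0.19      ] zmax [0.26322953 0.26457952]
wrist crank_axis [([0.5992, 0.1085, 0.199], 0.89)]
wrist handle_pivot [([0.6534, 0.0505, 0.1968], 0.66)]
wrist handle_grip [([0.647, 0.048, 0.241], 0.56)]
top crank_axis [([0.5973, 0.1127, 0.2046], 0.97)]
top handle_pivot []
top handle_grip []
scene crank_axis [([0.6, 0.1136, 0.2015], 0.86)]
scene handle_pivot [([0.6485, 0.0499, 0.2014], 0.57)]
scene handle_grip [([0.6466, 0.0508, 0.2485], 0.44)]
```

View pics/w3.png

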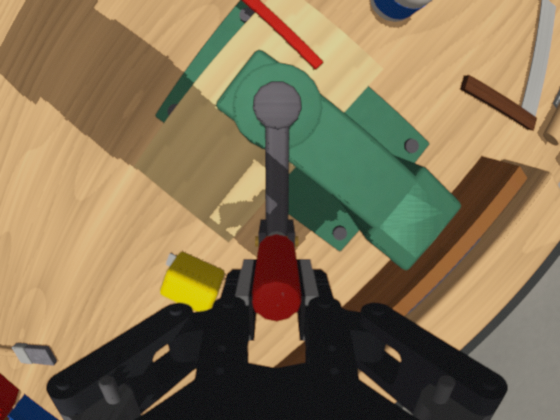

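The handle now stands upright against its stop: the sleeve is vertical, the reaction is about 14 N and the grip is around (0.647,0.049). I'll re-grip centred before winding and print the table of circle points.

>>> {"op": "drive_tool", "data": {
  "plan": [
    [[2,0,0],0,-1],
    [[2,0,0],0,-0.4],
    [[2,0,0],0,-0.4],
    [[7,0,0],0,-0.4],
    [[7,0,0],0,-0.4],
    [[7,0,0],0,-1],
    [[7,0,0],0,-1],
    [[7,0,0],0,-1]
  ],
  "grip_force": 50
}}

```text
t: 11.1
eef_pos: [0.6482, 0.0499, 0.2286]
tool_rot: [180.0, 0.0, 130.0]
contact_force: [-4.6, -1.1, 5.1]
width: 0.0189
grip_force: 48.9
```

```bash
python3 c.py; python3 -c "
from h import *
f=lambda a:75*np.array([-np.cos(np.radians(a)),-np.sin(np.radians(a))])
print('first',[(f(a)-f(0)).round(1).tolist() for a in range(8,65,8)])
for a in range(64,300,8): print(a,[(f(a+k)-f(a)).round(1).tolist() for k in (4,8)])
o,T=tw(); print(o['eef_pos'],o['contact_force'],o['width'])"
```

```text
246 299 255 297
centroid [0.6402 0.0557 0.2553] axis [0.13  0.139 0.982] 46.94618038250905
ends [0.6352 0.0504 0.2176] [0.6416 0.0572 0.2659]
pivot pin [0.66761966 0.02861803 0.2       ] hub [0.62975339 0.07373201 0.19      ] zmax [0.26228025 0.26427037]
first [[0.7, -10.4], [2.9, -20.7], [6.5, -30.5], [11.4, -39.7], [17.5, -48.2], [24.8, -55.7], [33.1, -62.2], [42.1, -67.4]]
64 [[4.8, -2.1], [9.7, -3.9]]
72 [[5.0, -1.4], [10.2, -2.5]]
80 [[5.2, -0.7], [10.4, -1.1]]
88 [[5.2, 0.0], [10.5, 0.4]]
96 [[5.2, 0.7], [10.3, 1.8]]
104 [[5.0, 1.4], [10.0, 3.2]]
112 [[4.8, 2.1], [9.4, 4.6]]
120 [[4.4, 2.8], [8.7, 5.9]]
128 [[4.0, 3.4], [7.8, 7.0]]
136 [[3.5, 3.9], [6.7, 8.0]]
144 [[2.9, 4.3], [5.5, 8.9]]
152 [[2.3, 4.7], [4.3, 9.6]]
160 [[1.6, 5.0], [2.9, 10.1]]
168 [[0.9, 5.2], [1.5, 10.4]]
176 [[0.2, 5.2], [0.0, 10.5]]
184 [[-0.5, 5.2], [-1.5, 10.4]]
192 [[-1.3, 5.1], [-2.9, 10.1]]
200 [[-2.0, 4.9], [-4.3, 9.6]]
208 [[-2.6, 4.5], [-5.5, 8.9]]
216 [[-3.2, 4.1], [-6.7, 8.0]]
224 [[-3.8, 3.6], [-7.8, 7.0]]
232 [[-4.2, 3.1], [-8.7, 5.9]]
240 [[-4.6, 2.5], [-9.4, 4.6]]
248 [[-4.9, 1.8], [-10.0, 3.2]]
256 [[-5.1, 1.1], [-10.3, 1.8]]
264 [[-5.2, 0.4], [-10.5, 0.4]]
272 [[-5.2, -0.4], [-10.4, -1.1]]
280 [[-5.1, -1.1], [-10.2, -2.5]]
288 [[-4.9, -1.8], [-9.7, -3.9]]
296 [[-4.6, -2.5], [-9.1, -5.2]]
[0.64824633 0.04995234 0.22857909] [-4.32509573 -0.58330703  5.0761187 ] 0.018713353092797775
```

>>> {"op": "drive_tool", "data": {
  "plan": [
    [[0.7,-10.4,0],0,-1],
    [[2.9,-20.7,0],0,-1],
    [[6.5,-30.5,0],0,-1],
    [[11.4,-39.7,0],0,-1],
    [[17.5,-48.2,0],0,-1],
    [[24.8,-55.7,0],0,-1],
    [[33.1,-62.2,0],0,-1],
    [[42.1,-67.4,0],0,-1]
  ]
}}

```text
t: 12.15
eef_pos: [0.5702, 0.0386, 0.2287]
tool_rot: [179.9, 0.1, 130.0]
contact_force: [6.8, -0.6, 2.1]
width: 0.0191
grip_force: 48.9
```

```bash
cat > f.py <<'E'
from h import *
import sys
C=np.array([.598,.1095])
def an(e,F):
    r=np.array(e[:2])-C; th=np.degrees(np.arctan2(r[1],r[0])); u=r/np.linalg.norm(r); t=np.array([u[1],-u[0]])
    print('phi %.1f r %.1f Ft %.1f Fr %.1f'%((-50-th)%360,1000*np.linalg.norm(r),-t@F[:2],u@F[:2]))
if __name__=='__main__':
    for a in sys.argv[1:]:
        v=list(map(float,a.split(','))); an(v[:2],np.array(v[2:]))
    o,T=tw(); an(o['eef_pos'],o['contact_force'])
E
python3 f.py; python3 b.py w4
```

```text
phi 61.4 r 76.2 Ft 6.6 Fr -1.9
wrist crank_axis [([0.5949, 0.1082, 0.201], 0.85)]
wrist handle_pivot [([0.5717, 0.0395, 0.1988], 0.63)]
wrist handle_grip [([0.5683, 0.0363, 0.24], 0.71)]
top crank_axis [([0.5963, 0.1109, 0.2026], 0.57)]
top handle_pivot [([0.4478, 0.4947, 0.006], 0.55), ([0.6151, 0.3022, -0.0038], 0.23)]
top handle_grip [([0.5382, 0.1802, 0.0538], 0.38)]
scene crank_axis [([0.5988, 0.1125, 0.198], 0.82)]
scene handle_pivot [([0.5682, 0.0396, 0.202], 0.52)]
scene handle_grip [([0.5689, 0.0406, 0.2464], 0.38)]
```

View pics/w4.png

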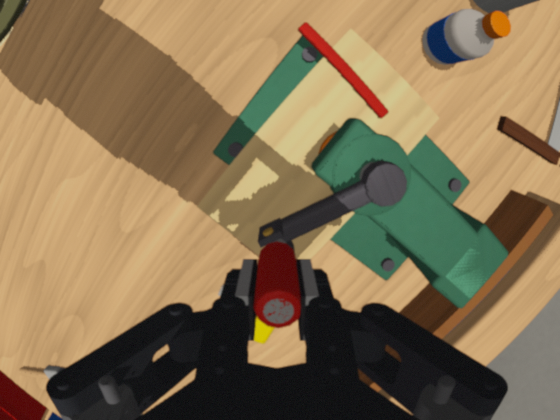

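The crank follows: the arm is at (260,235), the handle is upright in the pads, and the tangential force is 6.6 N, as expected for a free crank. I'll continue in 8° steps and watch the tangential force.

>>> {"op": "drive_tool", "data": {
  "plan": [
    [[4.8,-2.1,0],0,-1],
    [[9.7,-3.9,0],0,-1]
  ]
}}

```text
t: 13.0
eef_pos: [0.5612, 0.0433, 0.2286]
tool_rot: [179.9, 0.1, 130.0]
contact_force: [5.8, -3.1, 3.5]
width: 0.0188
grip_force: 49.4
```

>>> {"op": "drive_tool", "data": {
  "plan": [
    [[5.0,-1.4,0],0,-1],
    [[10.2,-2.5,0],0,-1]
  ]
}}

```text
t: 13.25
eef_pos: [0.5526, 0.0494, 0.2286]
tool_rot: [180.0, 0.1, 130.0]
contact_force: [3.6, -4.9, 3.7]
width: 0.0182
grip_force: 49.2
```

>>> {"op": "drive_tool", "data": {
  "plan": [
    [[5.2,-0.7,0],0,-1],
    [[10.4,-1.1,0],0,-1]
  ]
}}

```text
t: 13.5
eef_pos: [0.545, 0.0566, 0.2286]
tool_rot: [180.0, 0.1, 130.0]
contact_force: [3.9, -5.7, 4.4]
width: 0.0186
grip_force: 49.3
```

>>> {"op": "drive_tool", "data": {
  "plan": [
    [[5.2,0.0,0],0,-1],
    [[10.5,0.4,0],0,-1]
  ]
}}

```text
t: 13.75
eef_pos: [0.5384, 0.0648, 0.2286]
tool_rot: [-180.0, 0.1, 130.0]
contact_force: [2.8, -6.3, 5.7]
width: 0.0186
grip_force: 49.4
```

>>> {"op": "drive_tool", "data": {
  "plan": [
    [[5.2,0.7,0],0,-1],
    [[10.3,1.8,0],0,-1]
  ]
}}

```text
t: 14.0
eef_pos: [0.5331, 0.0739, 0.2286]
tool_rot: [-180.0, 0.1, 130.0]
contact_force: [1.6, -6.9, 5.4]
width: 0.0189
grip_force: 49.4
```

```bash
python3 f.py .5612,.0433,5.8,-3.1 .5526,.0494,3.6,-4.9 .545,.0566,3.9,-5.7
```

```text
phi 69.1 r 75.7 Ft 6.6 Fr -0.1
phi 77.1 r 75.3 Ft 5.8 Fr 1.7
phi 85.1 r 74.9 Ft 6.8 Fr 1.3
phi 101.3 r 74.0 Ft 6.8 Fr 1.9
```

>>> {"op": "drive_tool", "data": {
  "plan": [
    [[5.0,1.4,0],0,-1],
    [[10.0,3.2,0],0,-1]
  ]
}}

```text
t: 14.25
eef_pos: [0.529, 0.0836, 0.2285]
tool_rot: [-180.0, 0.1, 130.0]
contact_force: [0.0, -6.7, 7.3]
width: 0.0189
grip_force: 49.4
```

>>> {"op": "drive_tool", "data": {
  "plan": [
    [[4.8,2.1,0],0,-1],
    [[9.4,4.6,0],0,-1]
  ]
}}

```text
t: 14.5
eef_pos: [0.5264, 0.0939, 0.2285]
tool_rot: [-179.9, 0.1, 130.0]
contact_force: [-0.3, -6.7, 7.0]
width: 0.0185
grip_force: 49.5
```

```bash
python3 f.py
```

```text
phi 117.7 r 73.3 Ft 6.5 Fr 1.7
```

>>> {"op": "drive_tool", "data": {
  "plan": [
    [[4.4,2.8,0],0,-1],
    [[8.7,5.9,0],0,-1]
  ]
}}

```text
t: 14.75
eef_pos: [0.5253, 0.1044, 0.2285]
tool_rot: [-179.9, 0.0, 130.0]
contact_force: [-1.6, -5.7, 7.8]
width: 0.019
grip_force: 49.5
```

>>> {"op": "drive_tool", "data": {
  "plan": [
    [[4.0,3.4,0],0,-1],
    [[7.8,7.0,0],0,-1]
  ]
}}

```text
t: 15.0
eef_pos: [0.5256, 0.1149, 0.2285]
tool_rot: [-179.9, 0.0, 130.0]
contact_force: [-2.8, -5.7, 6.8]
width: 0.0188
grip_force: 49.5
```

```bash
python3 f.py
```

```text
phi 134.3 r 72.6 Ft 5.9 Fr 2.4
```

>>> {"op": "drive_tool", "data": {
  "plan": [
    [[3.9,3.6,0],0,-1],
    [[7.5,7.4,0],0,-1]
  ]
}}

```text
t: 15.25
eef_pos: [0.527, 0.1253, 0.2285]
tool_rot: [-180.0, 0.1, 130.0]
contact_force: [3.6, -6.9, 3.9]
width: 0.0188
grip_force: 49.3
```

>>> {"op": "drive_tool", "data": {
  "plan": [
    [[3.3,4.0,0],0,-1],
    [[6.3,8.3,0],0,-1]
  ]
}}

```text
t: 15.5
eef_pos: [0.5298, 0.1352, 0.2286]
tool_rot: [180.0, 0.2, 129.9]
contact_force: [7.8, -10.7, 1.8]
width: 0.0192
grip_force: 49.1
```

```bash
sed -i 's/.598,.1095/.598,.1105/' f.py; python3 f.py .5256,.1149,-2.8,-5.7
```

```text
phi 133.5 r 72.5 Ft 5.9 Fr 2.4
phi 149.9 r 72.5 Ft 7.4 Fr -11.0
```

>>> {"op": "drive_tool", "data": {
  "plan": [
    [[1.5,5.1,0],0,-1],
    [[3.1,10.1,0],0,-1]
  ]
}}

```text
t: 15.75
eef_pos: [0.5348, 0.1445, 0.2285]
tool_rot: [-180.0, 0.0, 130.0]
contact_force: [-2.0, -4.9, 7.2]
width: 0.0186
grip_force: 49.3
```

```bash
python3 f.py
```

```text
phi 158.2 r 71.8 Ft 5.3 Fr -0.6
```

>>> {"op": "drive_tool", "data": {
  "plan": [
    [[1.6,5.0,0],0,-1],
    [[2.9,10.1,0],0,-1]
  ]
}}

```text
t: 16.0
eef_pos: [0.5405, 0.1532, 0.2285]
tool_rot: [-180.0, 0.0, 130.0]
contact_force: [-2.4, -6.1, 7.4]
width: 0.019
grip_force: 49.4
```

>>> {"op": "drive_tool", "data": {
  "plan": [
    [[0.9,5.2,0],0,-1],
    [[1.5,10.4,0],0,-1]
  ]
}}

```text
t: 16.25
eef_pos: [0.5475, 0.1611, 0.2285]
tool_rot: [-179.9, 0.0, 130.0]
contact_force: [-3.5, -5.4, 7.4]
width: 0.0189
grip_force: 49.4
```

```bash
python3 f.py
```

```text
phi 175.0 r 71.4 Ft 6.3 Fr -1.4
```

>>> {"op": "drive_tool", "data": {
  "plan": [
    [[0.2,5.2,0],0,-1],
    [[0.0,10.5,0],0,-1]
  ]
}}

```text
t: 16.5
eef_pos: [0.5555, 0.1678, 0.2285]
tool_rot: [-179.9, 0.0, 130.0]
contact_force: [-3.4, -5.1, 8.6]
width: 0.0184
grip_force: 49.5
```

```bash
python3 f.py
```

```text
phi 183.5 r 71.4 Ft 5.8 Fr -2.1
```

>>> {"op": "drive_tool", "data": {
  "plan": [
    [[-0.5,5.2,0],0,-1],
    [[-1.5,10.4,0],0,-1]
  ]
}}

```text
t: 16.75
eef_pos: [0.5644, 0.1734, 0.2285]
tool_rot: [-179.9, 0.0, 130.0]
contact_force: [-4.0, -5.6, 8.1]
width: 0.0186
grip_force: 49.6
```

```bash
python3 f.py
```

```text
phi 191.9 r 71.4 Ft 6.2 Fr -3.1
```

>>> {"op": "drive_tool", "data": {
  "plan": [
    [[-1.3,5.1,0],0,-1],
    [[-2.9,10.1,0],0,-1]
  ]
}}

```text
t: 17.0
eef_pos: [0.5739, 0.1777, 0.2285]
tool_rot: [-179.9, -0.0, 130.0]
contact_force: [-4.4, -3.7, 7.9]
width: 0.0185
grip_force: 49.7
```

```bash
python3 f.py
```

```text
phi 200.3 r 71.4 Ft 5.4 Fr -2.0
```

>>> {"op": "drive_tool", "data": {
  "plan": [
    [[-2.0,4.9,0],0,-1],
    [[-4.3,9.6,0],0,-1]
  ]
}}

```text
t: 17.25
eef_pos: [0.584, 0.1807, 0.2285]
tool_rot: [-179.9, -0.0, 130.0]
contact_force: [-5.5, -3.6, 8.3]
width: 0.0185
grip_force: 49.7
```

```bash
python3 f.py
```

```text
phi 208.7 r 71.6 Ft 6.1 Fr -2.5
```

>>> {"op": "drive_tool", "data": {
  "plan": [
    [[-2.6,4.5,0],0,-1],
    [[-5.5,8.9,0],0,-1]
  ]
}}

```text
t: 17.5
eef_pos: [0.5942, 0.1822, 0.2285]
tool_rot: [-179.9, -0.0, 130.0]
contact_force: [-7.8, -4.1, 8.3]
width: 0.0189
grip_force: 49.7
```

```bash
python3 f.py
```

```text
phi 217.0 r 71.8 Ft 8.0 Fr -3.7
```

>>> {"op": "drive_tool", "data": {
  "plan": [
    [[-3.2,4.1,0],0,-1],
    [[-6.7,8.0,0],0,-1]
  ]
}}

```text
t: 17.75
eef_pos: [0.6044, 0.1823, 0.2285]
tool_rot: [-179.9, -0.1, 130.0]
contact_force: [-9.2, -3.4, 9.1]
width: 0.0186
grip_force: 49.8
```

```bash
python3 f.py
```

```text
phi 225.1 r 72.1 Ft 8.8 Fr -4.2
```

>>> {"op": "drive_tool", "data": {
  "plan": [
    [[-3.8,3.6,0],0,-1]
  ]
}}

```text
t: 17.88
eef_pos: [0.6096, 0.1818, 0.2285]
tool_rot: [-179.9, -0.1, 130.0]
contact_force: [-10.8, -1.7, 9.1]
width: 0.019
grip_force: 49.8
```

```bash
python3 f.py; for i in 1 2; do python3 -c "
from h import *; from f import an
imaging.snapshot('wrist'); o,T=tw(); an(o['eef_pos'],o['contact_force'])"; done
```

```text
phi 229.2 r 72.3 Ft 10.4 Fr -3.4
phi 229.5 r 72.3 Ft 7.8 Fr -2.9
phi 229.4 r 72.3 Ft 4.8 Fr -3.3
```

The moving tangential force reached 10.4 N against a baseline of about 6.0 N. With touch near φ≈209.5° and the crank now at 229.3°, that puts the clamping near 66 N. Letting go and lifting clear.

>>> {"op": "drive_tool", "data": {
  "plan": [
    [[0,0,0],0,-0.2],
    [[0,0,0],0,0.2],
    [[0,0,0],0,0.2],
    [[0,0,0],0,0.2],
    [[0,0,-20],0,0.2],
    [[0,0,-50],0,0.2],
    [[0,0,-90],0,0.2],
    [[0,0,-120],0,0.2]
  ]
}}

```text
t: 18.98
eef_pos: [0.6099, 0.1819, 0.3501]
tool_rot: [179.9, 0.0, 130.0]
contact_force: [-0.3, 0.7, -0.0]
width: 0.0512
grip_force: 0.0
```

```bash
python3 b.py w5; python3 -c "
from h import *
p,E=snap('scene')
for n in ['panel','pencil','ram']: print(n,find(p,E,n))"
```

```text
wrist crank_axis [([0.599, 0.1107, 0.2013], 0.73)]
wrist handle_pivot [([0.6092, 0.1831, 0.1963], 0.79)]
wrist handle_grip [([0.6086, 0.1823, 0.2395], 0.7)]
top crank_axis [([0.5971, 0.1136, 0.2058], 0.82)]
top handle_pivot []
top handle_grip []
scene crank_axis [([0.5999, 0.1122, 0.2004], 0.72)]
scene handle_pivot [([0.6139, 0.1818, 0.1991], 0.8)]
scene handle_grip [([0.6084, 0.1838, 0.2475], 0.56)]
panel [([0.5828, 0.0898, 0.0204], 0.8)]
pencil [([0.5387, 0.1753, 0.0504], 0.77), ([0.6065, -0.4338, -0.0021], 0.28)]
ram [([0.595, 0.1072, 0.0661], 0.51)]
```

View pics/w5.png

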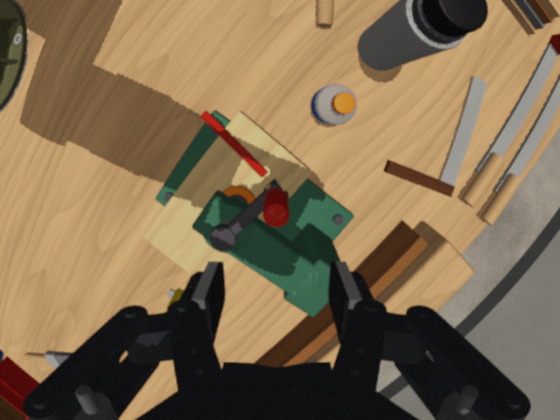

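The wrist picture shows the handle upright at (277,205) on the arm's end at (275,185). The pencil at (235,145) and the panel haven't moved, and the gripper is clear. Handing in.

```bash
python3 -c "
from cell import env; print(env.job_done())"
```

```text
the job is handed in; nothing more can be done
None
```

I swung the handle fully up, wound the crank until the pad gripped the panel at an estimated 66 N (judged by feel and crank angle), let go with the handle upright and nothing seen out of place, and handed the job in; no verdict was shown.

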